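# Get a one-cup coffee machine going

## Task

Get a coffee going: stand the white mug upright on the ring of the loose drip tray while the tray is still out on the worktop, then slide the tray with the mug on it along the worktop, fully home between the feet of the red coffee machine, so that the mug stands centred under the spout. Shut the machine's lid fully (the coffee pad is already in) and, with everything in place, press the brew button all the way down. Never lift the tray or knock the mug over, and leave the striped mug, pepper mill, glass jar and spice jar where they are.

Things in the scene. Friction and masses are not known exactly. Their poses are not given: they have to be found in the camera images.
- coffee_machine: red pad coffee machine, fixed, 305x154x220 mm. Origin on the worktop; +x from its open front to its back, y across. Round brew head (104 mm across, axis through the spout) overhangs the bay from z 145 mm up, front at x=-102 mm. Column from x=+10 mm (stop for the tray), top z 205 mm. Black feet 22 mm high flank the bay, gap 122 mm, widened by splayed toes from x=-110 to -143 mm
- bay (a point): point on the worktop where the drip tray's origin lies when the tray is fully home (machine x = -75 mm, y = 0)
- spout (a point): tip of the black spout under the brew head, 133 mm above the worktop, at machine x = -50 mm; a mug on the tray passes 12 mm under it
- lid (a joint): hinge angle of the red round lid on top of the brew head: 0 shut (flat), grows as it is opened upwards, to 1.1; stiff hinge, stays where it is left
- lid_hinge (a point): point on the lid's hinge axis (along machine y), at machine x = +5 mm, z 212 mm; the lid reaches 124 mm from it towards the machine's front, is 104 mm wide and 8 to 19 mm thick
- lid_tab (a point): upper face of the black tab at the lid's free front end, 118 mm from the hinge; tab 36 mm wide, 8 mm thick. Moves with the lid
- brew_button (a joint): travel of the black spring button (30 mm across, steel base) on top of the column, behind the lid's hinge: 0 up, 0.006 m fully down at about 4 N
- brew_button_top (a point): centre of the top face of the brew button
- drip_tray: loose black drip tray with a slotted steel plate, 170 mm (x) by 110 mm (y) by 20 mm high, 0.3 kg, flat top, plain upright sides. Origin at the centre of its underside; its +x end (where the ring is) goes first into the machine (machine +x and tray +x agree when home), its -x end is the front to push on
- cup_ring (a point): centre of the black 86 mm ring on the tray's plate, where the mug belongs: tray x = +25 mm, y = 0, on the top face
- white_mug: plain white mug, 78 mm across, 101 mm high, 0.28 kg, upright; origin on its underside, z up. Handle along its own -y: 12 mm thick (along x), outermost at y=-58 mm, z 6 to 88 mm, body wall at y=-20 mm. On the tray, a handle that points to the tray's +x end would strike the machine's column
- mug_center (a point): centre of the mug's round body on its underside (mug y = +19 mm)
- mug_handle (a point): point in the upper part of the mug's handle, 65 mm above its underside, 65 mm from the body's centre line; pinch across x
- striped_mug: mug with blue stripes, 90 mm across, 97 mm high, bystander; origin on its underside
- pepper_mill: wooden pepper mill, 58 mm across, 170 mm high, bystander; origin on its underside
- glass_jar: clear glass jar, 80 mm across, 128 mm high, bystander; origin on its underside
- spice_jar: small jar with a dark cap, 44 mm across, 96 mm high, bystander; origin on its underside

How it is judged:
By the outcome, as a careful person would: the job done as asked, in the order asked, and still so for the second after the job is handed in, with the robot touching nothing.
It also fails if it takes over 72 s, if anything falls off the work surface, if the arm or the gripper's body presses on something with over 40 N, if the wrist force passes 120 N, or if a joint passes its speed limit or range.

## Robot

A 6-joint arm with a two-finger parallel gripper is mounted at the origin on a cart in front of the work surface, level with it; the furniture and walls round the work are solid. World frame = base frame: x ahead of the robot, y to its left, z up, the work surface at z = 0. Lengths are in m, angles in degrees, forces in N, time in s.
With the tool pointing down it reaches from about 0.375 to 0.9 m from the base axis. Payload 3.1 kg.
Tool frame: the origin (TCP) lies on the centre line of the jaws, within the pads' length; the fingertips stand 19 mm ahead of it and the grasp point (between the pads) is the TCP (tips_ahead is the distance from the TCP to the fingertips, in m); z points along the fingers, y is the line along which they close (so a half turn about z gives the same grasp; the last joint's range is limited). The gripper opens to 87 mm and grips with 3 to 60 N. Pads are 19 mm wide; open, the fingers measure 117 mm over their backs; the gripper's body (75 mm by 190 mm) begins 51 mm behind the grasp point.
Start: joints at [-76.805, 30.224, 82.088, -0, 67.689, -10.227], TCP at [0.248, -0.573, 0.242] pointing down, gripper open.
Joint ranges: [-176.69, 176.69], [-43.24, 126.21], [12.49, 139.97], [-82, 262], [0, 151.66], [-163.58, 163.58]. Speed limits (degrees/s): [159.86, 159.86, 180, 180, 180, 180].

## Interface

Orientations are given as a 3x3 rotation matrix whose columns are the frame's x, y, z axes.
In Python, from rig import read_state, capture, hand_in, trace, landmark_of, tips_ahead gives the robot as it stands.
- The arm moves only by the shell command python3 -m jog 'ROWS'. ROWS is JSON, a list of rows, each an object of numbers: "tx", "ty", "tz": the shift along the tool's x, y, z in cm; "roll": the turn about the tool's z in rad; "jaw": the opening, from 0 (shut) to 1 (fully open). A call has 1 to 8 rows; each row shifts and turns the commanded pose from where the row before left it, along the tool's axes as they then stand; what a row does not reach is not made up. A row lasts 1/10 s, in which the tool goes at most 50 mm and 8.59 degrees, less where a joint would pass 70% of its speed; a pose out of reach is approached as far as the arm can. A call with a gripper value outside its range is refused whole. The fingers move at their own pace and stop on an object; the grip force is fixed at half the most. Time passes only in rows, so rows that do not move let the fingers close. It gives the time, the measured TCP pose, the force, the opening and the grip force at its end, in the units of the state.
- read_state(): the state, without advancing time (a new reading comes with each control period).
- capture(name): name is "side" or "top" or "wrist"; returns a dict with "img" (420x560x3 uint8, red, green, blue), "vertical_fov" (degrees; the focal length in pixels is half the picture's height over the tangent of half this angle, whatever the lens; pixels are square), "cx", "cy" (the principal point, pixels), "cam_to_world" (4x4, takes a point from camera to world coordinates); the wrist camera has in their place "tool_from_camera" (4x4, takes a point from camera to tool coordinates, whose origin is the TCP and whose axes are the flange's). Camera axes: x right, y up, looking along -z (the intrinsics and any distortion apply to the point x, -y, -z); pixel columns grow to the right and rows downward; lengths in m; the calibration is good to about 2 mm. A picture is of the moment at which its call begins: read the wrist's pose just before it. There is no depth.
- hand_in(): hands the job in; it is judged then, once.
Trained networks look in the newest picture that a camera, given by its name, has taken for a name from the list of things; names that differ only in an ending like _2 or _b are one class to them, and where a whole thing is asked for, a point or a joint stands for the part that bears it (a point fixed in the world has none). Each returns a list of dicts, best first, with "p" (0 to 1); they miss things now and then, are a little off and sometimes report something else, mostly with a low value. They report only what shows in the picture. A call takes as long as a camera call.
- trace(camera, thing): "pixels" (420x560 bool, what is visible of it) and "bbox" ([left, top, width, height] in pixels, round what is visible of it).
- landmark_of(camera, thing): "point" ([row, column] in pixels: a listed point, or the origin of a listed thing).
The state is a dict: "time_s": time; "joint_positions": joint angles; "qvel": joint speeds; "tau": joint torques, N m; "position": TCP position; "tcp_rot": TCP orientation; "force": force on the tool from outside, world axes, zero at the start; "moment": the same for the moment, N m; "opening": opening from 0.0 (shut) to 1.0 (fully open); "grasp_force": force on a finger pad.
Only numpy, scipy, OpenCV 4.12 (cv2) and the standard library are available. Lean on these libraries where they do the work, as an engineer would, in place of code of your own. Each camera call takes 0.05 s, during which the arm holds its last target. There are 200 camera calls.

## Working session

There is one attempt and no reset: what is moved stays moved. The work goes in short steps, Python scripts to look and compute and a shell command to move; the robot and the scene stay as the last step left them, time stands still between calls to the robot, and variables do not carry over. Pictures are saved under pics/ and viewed, at most 10 in all, crops included, and the job is handed in when it is done.

```bash
ls; mkdir -p pics; cat > h.py <<'E'
import numpy as np, cv2
from rig import *
def cap(n,save=None):
    s=read_state(); c=capture(n)
    if 'cam_to_world' in c: M=np.array(c['cam_to_world'])
    else:
        T=np.eye(4);T[:3,:3]=np.array(s['tcp_rot']);T[:3,3]=s['position'];M=T@np.array(c['tool_from_camera'])
    c['M']=M; c['f']=210/np.tan(np.radians(c['vertical_fov']/2))
    if save: cv2.imwrite('pics/'+save,c['img'][:,:,::-1])
    return c
def ray(c,p):
    r,k=p; d=np.array([(k-c['cx'])/c['f'],-(r-c['cy'])/c['f'],-1.])
    d=c['M'][:3,:3]@d; return c['M'][:3,3],d/np.linalg.norm(d)
def atz(c,p,z):
    o,d=ray(c,p); return o+d*(z-o[2])/d[2]
def tri(rs):
    A=np.zeros((3,3));b=np.zeros(3)
    for o,d in rs:
        P=np.eye(3)-np.outer(d,d);A+=P;b+=P@o
    x=np.linalg.solve(A,b); return x,max(np.linalg.norm((np.eye(3)-np.outer(d,d))@(x-o)) for o,d in rs)
E
python3 - <<'E'
from h import *
np.set_printoptions(precision=4,suppress=True)
C={n:cap(n,n+'0.png') for n in('side','top','wrist')}
for n in C: print(n,[k for k in C[n]],C[n]['M'][:3,3],C[n]['f'],C[n]['cx'],C[n]['cy'],{k:v for k,v in C[n].items() if 'dist' in k})
for t in ['coffee_machine','bay','spout','lid_hinge','lid_tab','brew_button_top','drip_tray','cup_ring','white_mug','mug_center','mug_handle','striped_mug','pepper_mill','glass_jar','spice_jar']:
    rs=[]
    for n in('side','top'):
        L=landmark_of(n,t)
        if L: print(t,n,[(np.round(l['point']),round(l['p'],2)) for l in L[:2]]); rs.append(ray(C[n],L[0]['point']))
    if len(rs)==2: print('   ',*tri(rs))
print(read_state())
E
```

```text
pics
side ['img', 'vertical_fov', 'cx', 'cy', 'cam_to_world', 'M', 'f'] [-0.0243  1.2589  1.121 ] 522.1419649678425 280.1798382278922 202.19906211518733 {}
top ['img', 'vertical_fov', 'cx', 'cy', 'cam_to_world', 'M', 'f'] [0.2408 0.1969 1.3927] 471.1111848715457 277.44578798835664 212.05455492463216 {}
wrist ['img', 'vertical_fov', 'cx', 'cy', 'tool_from_camera', 'M', 'f'] [ 0.3256 -0.54    0.384 ] 351.43801446926983 280.98537383608567 209.87019399069254 {}
coffee_machine side [(array([282., 295.]), 0.9)]
coffee_machine top [(array([268., 237.]), 0.71)]
    [0.4761 0.3342 0.0051] 0.005726547820397747
spout top [(array([227., 393.]), 0.41)]
lid_hinge side [(array([232., 303.]), 0.95), (array([192., 312.]), 0.23)]
lid_hinge top [(array([253., 232.]), 0.86)]
    [0.4731 0.3295 0.2028] 0.003671257181344931
lid_tab side [(array([190., 319.]), 0.93)]
lid_tab top [(array([248., 260.]), 0.75), (array([280., 343.]), 0.23)]
    [0.4718 0.2542 0.2966] 0.002749800429652514
brew_button_top side [(array([240., 286.]), 0.51)]
brew_button_top top [(array([254., 207.]), 0.62), (array([249., 260.]), 0
[... 1360 characters left out ...]
4.]), 0.76)]
spice_jar top [(array([229., 167.]), 0.88), (array([223., 376.]), 0.46)]
    [ 0.5705  0.5613 -0.0014] 0.00024925834091774296
{'time_s': 1.65, 'joint_positions': array([-76.8062,  30.2242,  82.0877,  -0.0001,  67.6891, -10.227 ]), 'qvel': array([ 0.0291, -0.0778,  0.0463,  0.0077,  0.0748,  0.0279]), 'tau': array([ -0.0018, -44.0012, -17.6982,   0.0632,   0.0505,  -0.    ]), 'position': array([ 0.2484, -0.5735,  0.2415]), 'tcp_rot': array([[ 0.9176,  0.3975, -0.    ],
       [ 0.3975, -0.9176,  0.    ],
       [ 0.    , -0.    , -1.    ]]), 'force': array([ 0.0003,  0.4867, -0.6631]), 'moment': array([ 0.0139,  0.0316, -0.0159]), 'grasp_force': 0.0, 'opening': 0.999913042263126}
```

View images.

View pics/side0.png

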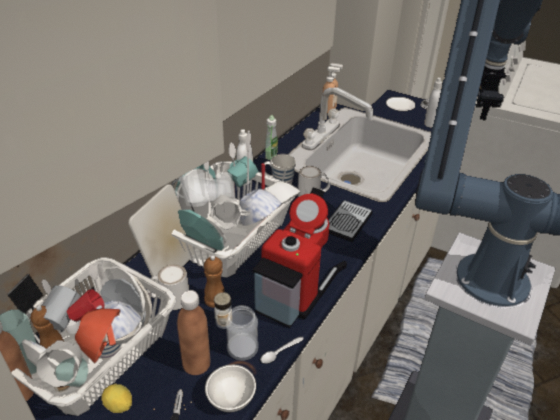

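View pics/top0.png

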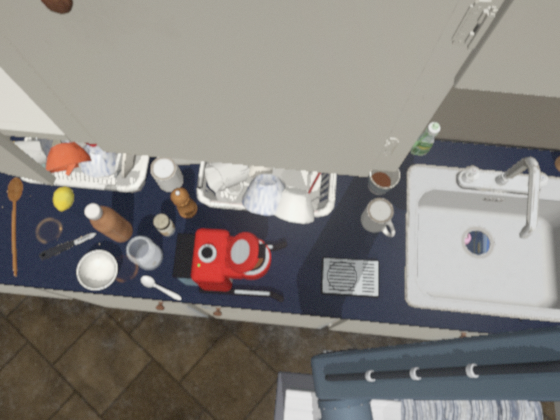

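The side view shows the machine at (295,270) with its lid open, the tray at (348,218), the white mug at (312,180) and the striped mug at (283,163). In the top view the machine is at (230,260), its front facing image right (world −y), with the tray in front of it at (350,277) and the mug's handle at (392,230). I'll move the wrist camera over the area for a closer look.

```bash
python3 -m jog '[{"tx":3.7,"ty":-2.9,"tz":-0.8},{"tx":3.7,"ty":-2.9,"tz":-0.8},{"tx":3.7,"ty":-2.9,"tz":-0.8},{"tx":3.7,"ty":-2.9,"tz":-0.8},{"tx":3.7,"ty":-2.9,"tz":-0.8},{"tx":3.7,"ty":-2.9,"tz":-0.8},{"tx":3.7,"ty":-2.9,"tz":-0.8},{"tx":3.7,"ty":-2.9,"tz":-0.8}]'
python3 -m jog '[{"tx":3.7,"ty":-2.8},{"tx":3.7,"ty":-2.8},{"tx":3.7,"ty":-2.8},{"roll":-0.1},{"roll":-0.1},{"roll":-0.1},{},{}]'
cat >> h.py <<'E'
def see(things,cams=('wrist',)):
    for n in cams:
        c=cap(n,None); VIEW.append(c)
        for t in things:
            L=landmark_of(n,t)
            if L and L[0]['p']>.4: OBS.setdefault(t,[]).append((ray(c,L[0]['point']),L[0]['point'],round(L[0]['p'],2)))
    return c
OBS={};VIEW=[]
E
python3 - <<'E'
from h import *
np.set_printoptions(precision=4,suppress=True)
c=cap('wrist','w1.png');s=read_state();print(s['position'],s['tcp_rot'][:,0],s['time_s'])
for t,z in [('drip_tray',0),('cup_ring',.02),('mug_center',0),('mug_handle',.065),('white_mug',0),('lid_tab',.297)]:
    L=landmark_of('wrist',t)
    if L: print(t,np.round(L[0]['point']),round(L[0]['p'],2),atz(c,L[0]['point'],z))
m=trace('wrist','drip_tray')
if m:
    p=m[0]['pixels'];ys,xs=np.nonzero(p);W=np.array([atz(c,(y,x),.02) for y,x in zip(ys[::3],xs[::3])])
    print(cv2.minAreaRect(W[:,:2].astype(np.float32)*1000))
E
```

```text
[ 0.2485 -0.5735  0.2415] [ 0.9176  0.3975 -0.    ] 1.7$[0]: bad value
$[0]: bad value
```

View pics/w1.png

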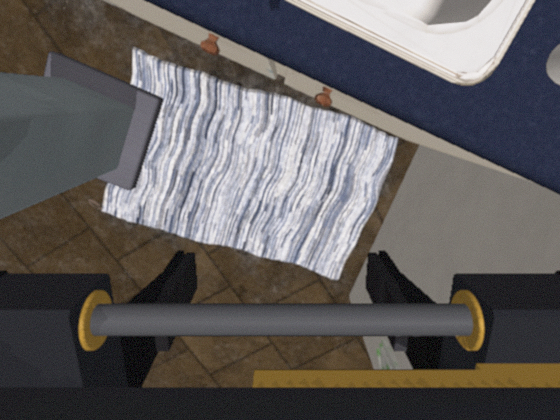

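The arm hasn't moved, so this picture only shows the floor and the edge of the sink. The rows were refused, probably because every row needs all its keys.

```bash
python3 -m jog '[{"tx":3.7,"ty":-2.9,"tz":-0.8,"roll":0,"jaw":1},{"tx":3.7,"ty":-2.9,"tz":-0.8,"roll":0,"jaw":1},{"tx":3.7,"ty":-2.9,"tz":-0.8,"roll":0,"jaw":1},{"tx":3.7,"ty":-2.9,"tz":-0.8,"roll":0,"jaw":1},{"tx":3.7,"ty":-2.9,"tz":-0.8,"roll":0,"jaw":1},{"tx":3.7,"ty":-2.9,"tz":-0.8,"roll":0,"jaw":1},{"tx":3.7,"ty":-2.9,"tz":-0.8,"roll":0,"jaw":1},{"tx":3.7,"ty":-2.9,"tz":-0.8,"roll":0,"jaw":1}]'
```

```text
time_s: 2.85
position: [0.4285, -0.2412, 0.3062]
tcp_rot: [[0.918, 0.397, 0.001], [0.397, -0.918, -0.0], [0.0, 0.001, -1.0]]
force: [-0.1, -0.1, 1.1]
opening: 1.002
grasp_force: 0.0
```

```bash
python3 -m jog '[{"tx":3.8,"ty":-2.7,"tz":0,"roll":0,"jaw":1},{"tx":3.8,"ty":-2.7,"tz":0,"roll":0,"jaw":1},{"tx":3.8,"ty":-2.7,"tz":0,"roll":0,"jaw":1},{"tx":0,"ty":0,"tz":0,"roll":-0.1,"jaw":1},{"tx":0,"ty":0,"tz":0,"roll":-0.1,"jaw":1},{"tx":0,"ty":0,"tz":0,"roll":-0.1,"jaw":1},{"tx":0,"ty":0,"tz":0,"roll":0,"jaw":1},{"tx":0,"ty":0,"tz":0,"roll":0,"jaw":1}]'
python3 - <<'E'
from h import *
np.set_printoptions(precision=4,suppress=True)
c=cap('wrist','w2.png');s=read_state();print(s['position'],s['tcp_rot'][:,0],s['time_s'])
for t,z in [('drip_tray',0),('cup_ring',.02),('mug_center',0),('mug_handle',.065),('lid_tab',.297)]:
    L=landmark_of('wrist',t)
    if L: print(t,np.round(L[0]['point']),round(L[0]['p'],2),atz(c,L[0]['point'],z))
m=trace('wrist','drip_tray')
if m:
    p=m[0]['pixels'];ys,xs=np.nonzero(p);W=np.array([atz(c,(y,x),.02) for y,x in zip(ys,xs)])
    print(cv2.minAreaRect(W[:,:2].astype(np.float32)*1000))
E
```

```text
time_s: 3.65
position: [0.5002, -0.1233, 0.3056]
tcp_rot: [[0.761, 0.649, 0.0], [0.649, -0.761, -0.0], [0.0, 0.0, -1.0]]
force: [0.0, -0.1, -0.0]
opening: 1.0
grasp_force: 0.0
[ 0.5002 -0.1234  0.3056] [0.7604 0.6494 0.    ] 3.7
drip_tray [115. 192.] 0.72 [0.4772 0.002  0.    ]
cup_ring [102. 172.] 0.56 [0.4776 0.0252 0.02  ]
mug_handle [ 82. 342.] 0.73 [ 0.6175 -0.1064  0.065 ]
((479.5600891113281, 1.350128173828125), (109.59833526611328, 167.20643615722656), 1.992431402206421)
```

View pics/w2.png

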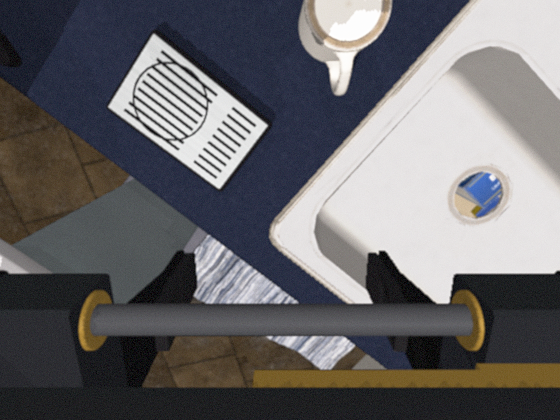

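The tray shows clearly around (190,110), with its ring at the (170,102) end facing the machine. The mug handle is at (341,72), but the mug is partly out of frame. I'll move over the mug.

```bash
python3 -m jog '[{"tx":1.7,"ty":2.6,"tz":0,"roll":0,"jaw":1},{"tx":1.7,"ty":2.6,"tz":0,"roll":0,"jaw":1},{"tx":0,"ty":0,"tz":0,"roll":0,"jaw":1},{"tx":0,"ty":0,"tz":0,"roll":0,"jaw":1}]'
python3 - <<'E'
from h import *
np.set_printoptions(precision=4,suppress=True)
c=cap('wrist','w3.png');s=read_state();print(s['position'],s['tcp_rot'][:,0],s['time_s'])
for t,z in [('mug_center',0),('mug_handle',.065),('striped_mug',0)]:
    L=landmark_of('wrist',t)
    if L: print(t,np.round(L[0]['point']),round(L[0]['p'],2),atz(c,L[0]['point'],z))
m=trace('wrist','white_mug')
if m:
    np.save('mug.npy',m[0]['pixels']);print(m[0]['bbox'],m[0]['p'])
    p=m[0]['pixels'].astype(np.uint8)
    e=p-cv2.morphologyEx(p,cv2.MORPH_OPEN,cv2.getStructuringElement(cv2.MORPH_ELLIPSE,(31,31)))
    n,lab,st,ce=cv2.connectedComponentsWithStats(e);i=1+st[1:,4].argmax();ys,xs=np.nonzero(lab==i)
    q=np.c_[xs,ys].astype(np.float32);print(st[i],ce[i]);
    W=np.array([atz(c,(y,x),.088)[:2] for y,x in zip(ys,xs)]).astype(np.float32)*1000
    print(W.mean(0),cv2.fitLine(W,cv2.DIST_L2,0,.01,.01).ravel(),cv2.minAreaRect(W))
v=c['img'].copy(); 
E
```

```text
time_s: 4.4
position: [0.5598, -0.1407, 0.305]
tcp_rot: [[0.759, 0.651, -0.001], [0.651, -0.759, 0.001], [-0.001, -0.001, -1.0]]
force: [-0.0, 1.1, -0.2]
opening: 1.005
grasp_force: 0.0
[ 0.5592 -0.1404  0.3051] [ 0.7592  0.6508 -0.0008] 4.45
mug_handle [115. 288.] 0.97 [ 0.615  -0.1022  0.065 ]
[247.4, 0.0, 84.7, 123.5] 0.87
[281  92  20  34 400] [291.1525 108.43  ]
[622.5206 -99.8954] [  0.7073   0.707  622.5206 -99.8954] ((622.1044311523438, -100.22085571289062), (30.996383666992188, 18.536277770996094), 43.430519104003906)
```

View pics/w3.png

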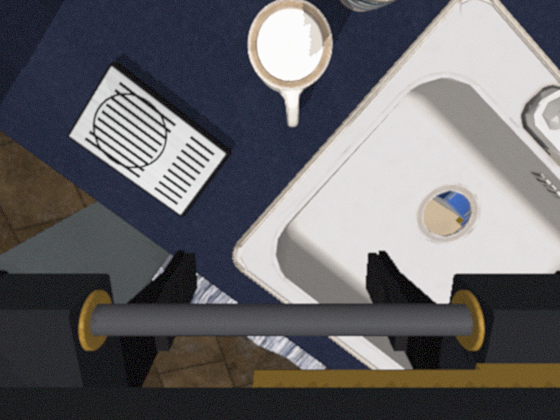

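The mug's rim is centred at (290,41) and its handle points down the picture to the tip at (292,126). The tray's corners are also in view, and the striped mug is at the top edge.

```bash
python3 - <<'E'
from h import *
np.set_printoptions(precision=4,suppress=True)
c=cap('wrist')
rim=atz(c,(41,290),.101);print('rim c',rim,'width',np.linalg.norm(atz(c,(41,248),.101)-atz(c,(41,332),.101)))
for z in(.045,.065,.085): print('tip',z,atz(c,(125,292),z),'mid',atz(c,(108,291),z))
t=atz(c,(125,292),.07)-rim;print(np.degrees(np.arctan2(t[1],t[0])),np.linalg.norm(t[:2]))
# two view handle
c2=dict(c);M=c['M'].copy();M[:3,3]+=np.array([.5002,-.1234,.3056])-read_state()['position'];c2['M']=M
print(tri([ray(c,(115,288)),ray(c2,(82,342))]))
E
```

```text
rim c [ 0.6654 -0.0599  0.101 ] width 0.07569183842737275
tip 0.045 [ 0.609  -0.1137  0.045 ] mid [ 0.6221 -0.1008  0.045 ]
tip 0.065 [ 0.6097 -0.1123  0.065 ] mid [ 0.6221 -0.1     0.065 ]
tip 0.085 [ 0.6104 -0.1109  0.085 ] mid [ 0.6222 -0.0993  0.085 ]
-136.8504269881503 0.07604942405974505
(array([ 0.6146, -0.103 ,  0.0819]), np.float64(0.0014638474379385638))
```

```bash
python3 -m jog '[{"tx":3.4,"ty":0.5,"tz":0,"roll":0,"jaw":1},{"tx":3.4,"ty":0.6,"tz":0,"roll":0,"jaw":1},{"tx":0,"ty":0,"tz":4.5,"roll":-0.04,"jaw":0.6},{"tx":0,"ty":0,"tz":4.5,"roll":0,"jaw":0.6},{"tx":0,"ty":0,"tz":4.5,"roll":0,"jaw":0.6},{"tx":0,"ty":0,"tz":3.5,"roll":0,"jaw":0.6},{"tx":0,"ty":0,"tz":0,"roll":0,"jaw":0.6},{"tx":0,"ty":0,"tz":0,"roll":0,"jaw":0.6}]'
python3 - <<'E'
from h import *
np.set_printoptions(precision=4,suppress=True)
c=cap('wrist','w4.png');s=read_state();print(s['position'],s['opening'])
for t in ['mug_handle','mug_center']:
    L=landmark_of('wrist',t)
    if L: print(t,L[0]['point'],L[0]['p'],atz(c,L[0]['point'],.065))
E
```

```text
time_s: 5.5
position: [0.6188, -0.1048, 0.1359]
tcp_rot: [[0.733, 0.681, -0.0], [0.681, -0.733, 0.0], [-0.0, -0.0, -1.0]]
force: [0.9, -0.4, 1.4]
opening: 0.621
grasp_force: 0.0
[ 0.6199 -0.1052  0.1374] 0.61144040207674
mug_handle [235.2, 280.7] 0.63 [ 0.6176 -0.1058  0.065 ]
```

View pics/w4.png

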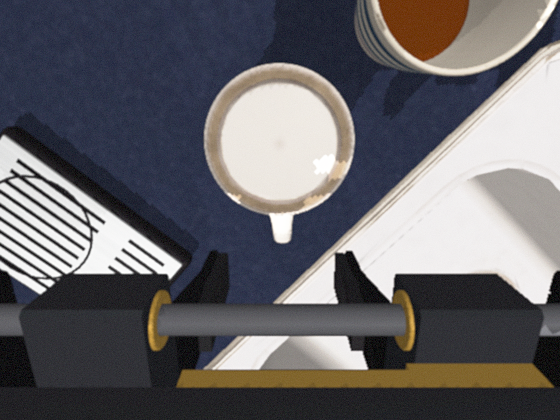

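The handle at (282,228) is centred between the fingers (columns 225 and 345). Next I descend and close.

```bash
python3 -m jog '[{"tx":0,"ty":0,"tz":3.6,"roll":0,"jaw":0.6},{"tx":0,"ty":0,"tz":3.5,"roll":0,"jaw":0.6},{"tx":0,"ty":0,"tz":0,"roll":0,"jaw":0.6},{"tx":0,"ty":0,"tz":0,"roll":0,"jaw":0},{"tx":0,"ty":0,"tz":0,"roll":0,"jaw":0},{"tx":0,"ty":0,"tz":0,"roll":0,"jaw":0},{"tx":0,"ty":0,"tz":0,"roll":0,"jaw":0},{"tx":0,"ty":0,"tz":0,"roll":0,"jaw":0}]'
```

```text
time_s: 6.45
position: [0.6192, -0.1049, 0.0656]
tcp_rot: [[0.733, 0.681, 0.002], [0.681, -0.733, -0.001], [0.001, 0.002, -1.0]]
force: [-0.4, 0.2, 0.2]
opening: 0.236
grasp_force: 0.0
```

```bash
python3 -m jog '[{"tx":0,"ty":0,"tz":0,"roll":0,"jaw":0},{"tx":0,"ty":0,"tz":0,"roll":0,"jaw":0},{"tx":0,"ty":0,"tz":0,"roll":0,"jaw":0},{"tx":0,"ty":0,"tz":0,"roll":0,"jaw":0}]'; python3 -m jog '[{"tx":0,"ty":0,"tz":-1,"roll":0,"jaw":0},{"tx":0,"ty":0,"tz":-2,"roll":0,"jaw":0},{"tx":0,"ty":0,"tz":-2,"roll":0,"jaw":0},{"tx":0,"ty":0,"tz":-1,"roll":0,"jaw":0},{"tx":0,"ty":0,"tz":0,"roll":0,"jaw":0}]'
python3 - <<'E'
from h import *
np.set_printoptions(precision=4,suppress=True)
c=cap('wrist','w5.png');s=read_state();print(s['position'],s['tcp_rot'][:,0],s['opening'],s['force'])
m=trace('wrist','white_mug');p=m[0]['pixels'];print(m[0]['bbox'])
E
```

```text
time_s: 6.85
position: [0.6189, -0.1048, 0.0649]
tcp_rot: [[0.732, 0.681, 0.0], [0.681, -0.732, -0.0], [0.0, 0.001, -1.0]]
force: [-0.1, 0.0, 3.5]
opening: 0.121
grasp_force: 30.0
time_s: 7.35
position: [0.6194, -0.1049, 0.1259]
tcp_rot: [[0.732, 0.681, 0.002], [0.681, -0.732, -0.001], [0.001, 0.002, -1.0]]
force: [0.8, 0.3, -2.7]
opening: 0.118
grasp_force: 30.0
[ 0.6187 -0.1047  0.1248] [0.7325 0.6808 0.0001] 0.12099423898521221 [ 0.3406 -0.0031 -2.6871]
[160.1, 38.4, 239.4, 259.7]
```

View pics/w5.png

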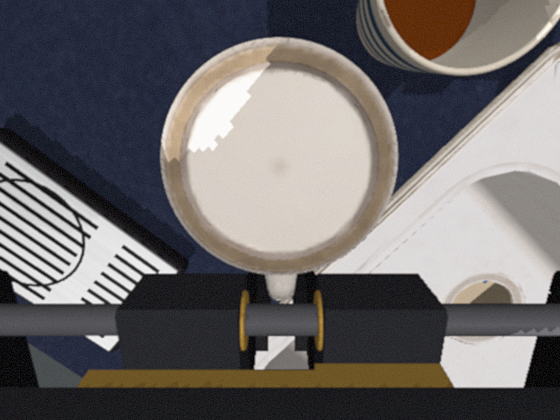

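The mug is held by the handle, with the rim centred at about (279,156). The dot at the bottom of the cup is at (279,167), so the mug looks upright.

```bash
python3 - <<'E'
from h import *
np.set_printoptions(precision=4,suppress=True)
c=cap('wrist');s=read_state()
P=s['position'];r=atz(c,(156,279.5),P[2]+.036);b=atz(c,(167,279.5),P[2]-.06)
print(r-P,b-P)
off=65e-3*s['tcp_rot'][:,0];print('nominal off',off)
g=np.array([.4787,.0264])
t=g-(r-P)[:2];d=np.r_[t-P[:2],0];print('target',t,'tool shift cm',100*s['tcp_rot'].T@d)
t=g-off[:2];d=np.r_[t-P[:2],0];print('nominal target',t,100*s['tcp_rot'].T@d)
E
```

```text
[0.0493 0.0457 0.036 ] [ 0.0331  0.0315 -0.06  ]
nominal off [ 0.0476  0.0443 -0.0001]
target [ 0.4294 -0.0193] tool shift cm [ -8.0045 -19.0575   0.0499]
nominal target [ 0.4311 -0.0179] [ -7.7803 -19.0469   0.0496]
```

```bash
python3 - <<'E'
from h import *
np.set_printoptions(precision=4,suppress=True)
c=cap('wrist');s=read_state();P=s['position']
print('cam look',-c['M'][:3,2],'cam rel',c['M'][:3,3]-P)
M=c['M'].copy();M[2,3]+=.1368-P[2];c4=dict(c,M=M)
print('w4 rim,dot',atz(c4,(138,279.5),.101)-P,atz(c4,(143,280),.006)-P)
print('now rim,dot',atz(c,(156,279.5),P[2]+.036)-P,atz(c,(167,279.5),P[2]-.059)-P)
E
```

```text
cam look [-0.2247 -0.205  -0.9526] cam rel [0.0621 0.0568 0.1434]
w4 rim,dot [ 0.0471  0.0446 -0.0223] [ 0.0366  0.0352 -0.1173]
now rim,dot [0.0492 0.0458 0.036 ] [ 0.033   0.0317 -0.059 ]
```

```bash
python3 -m jog '[{"tx":-0.5,"ty":-1.2,"tz":0,"roll":0,"jaw":0},{"tx":-1.1,"ty":-2.8,"tz":0,"roll":0,"jaw":0},{"tx":-1.3,"ty":-3,"tz":0,"roll":0,"jaw":0},{"tx":-1.3,"ty":-3,"tz":0,"roll":0,"jaw":0},{"tx":-1.3,"ty":-3,"tz":0,"roll":0,"jaw":0},{"tx":-1.2,"ty":-2.8,"tz":0,"roll":0,"jaw":0},{"tx":-0.7,"ty":-2.1,"tz":0,"roll":0,"jaw":0},{"tx":-0.4,"ty":-1.1,"tz":0,"roll":0,"jaw":0}]'; python3 -m jog '[{"tx":0,"ty":0,"tz":1.5,"roll":0,"jaw":0},{"tx":0,"ty":0,"tz":1,"roll":0,"jaw":0},{"tx":0,"ty":0,"tz":0,"roll":0,"jaw":0},{"tx":0,"ty":0,"tz":0,"roll":0,"jaw":0}]'
python3 - <<'E'
from h import *
np.set_printoptions(precision=4,suppress=True)
c=cap('wrist','w6.png');s=read_state();P=s['position'];print(P,s['force'])
for n in('top','side'):
    c=cap(n,n+'6.png')
    m=trace(n,'drip_tray');print(n,m[0]['bbox'],m[0]['p']) if m else 0
    for t in('white_mug','cup_ring','mug_center'):
        L=landmark_of(n,t);print(n,t,[(l['point'],round(l['p'],2),atz(c,l['point'],.02 if 'ring' in t else .035)) for l in L[:1]])
a=cv2.resize(cv2.imread('pics/side6.png')[130:270,260:440],None,fx=3,fy=3);b=cv2.imread('pics/w6.png')
cv2.imwrite('pics/m6.png',np.hstack([cv2.resize(a,(400,311)),cv2.resize(b,(400,311))]))
E
```

```text
time_s: 8.35
position: [0.4292, -0.0174, 0.124]
tcp_rot: [[0.732, 0.681, -0.004], [0.681, -0.732, 0.001], [-0.002, -0.004, -1.0]]
force: [-0.1, -0.2, -2.9]
opening: 0.121
grasp_force: 29.9
time_s: 8.75
position: [0.4329, -0.019, 0.0992]
tcp_rot: [[0.733, 0.681, -0.0], [0.681, -0.733, 0.0], [-0.0, -0.0, -1.0]]
force: [-0.2, -0.2, -2.0]
opening: 0.117
grasp_force: 29.9
[ 0.433  -0.019   0.0995] [-0.0042  0.5753 -3.1975]
top [153.9, 214.9, 18.4, 21.8] 0.54
top white_mug []
top cup_ring []
top mug_center []
side [331.2, 208.7, 39.5, 30.9] 0.67
side white_mug [([219.9, 352.2], 0.75, array([0.4539, 0.0205, 0.035 ]))]
side cup_ring [([222.9, 346.2], 0.77, array([0.4702, 0.0281, 0.02  ]))]
side mug_center [([221.4, 345.1], 0.64, array([0.4699, 0.0401, 0.035 ]))]
```

View pics/m6.png

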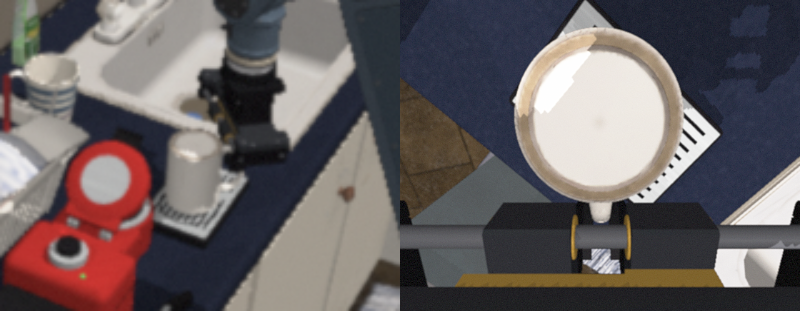

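On the left (side view) the mug hangs upright over the ring end of the tray. On the right (wrist view) the rim is centred over the ring area. Next I lower it.

```bash
python3 -m jog '[{"tx":-0.05,"ty":-0.2,"tz":0.4,"roll":0,"jaw":0},{"tx":0,"ty":0,"tz":0.4,"roll":0,"jaw":0},{"tx":0,"ty":0,"tz":0.3,"roll":0,"jaw":0},{"tx":0,"ty":0,"tz":0.2,"roll":0,"jaw":0},{"tx":0,"ty":0,"tz":0,"roll":0,"jaw":0},{"tx":0,"ty":0,"tz":0,"roll":0,"jaw":0}]'
```

```text
time_s: 9.9
position: [0.4308, -0.0175, 0.0866]
tcp_rot: [[0.733, 0.681, 0.001], [0.681, -0.733, -0.0], [0.0, 0.0, -1.0]]
force: [0.1, 0.9, -1.9]
opening: 0.119
grasp_force: 30.0
```

```bash
python3 -m jog '[{"tx":0,"ty":0,"tz":0.1,"roll":0,"jaw":0},{"tx":0,"ty":0,"tz":0.1,"roll":0,"jaw":0},{"tx":0,"ty":0,"tz":0,"roll":0,"jaw":0},{"tx":0,"ty":0,"tz":0,"roll":0,"jaw":0}]'
```

```text
time_s: 10.3
position: [0.4305, -0.0176, 0.0849]
tcp_rot: [[0.733, 0.681, 0.0], [0.681, -0.733, -0.0], [0.0, 0.0, -1.0]]
force: [-1.8, -0.1, 4.3]
opening: 0.116
grasp_force: 30.1
```

```bash
python3 -m jog '[{"tx":0,"ty":0,"tz":0.05,"roll":0,"jaw":0},{"tx":0,"ty":0,"tz":0,"roll":0,"jaw":0.4},{"tx":0,"ty":0,"tz":0,"roll":0,"jaw":0.5},{"tx":0,"ty":0,"tz":0,"roll":0,"jaw":0.5},{"tx":0,"ty":0,"tz":0,"roll":0,"jaw":0.5},{"tx":0,"ty":0,"tz":-2,"roll":0,"jaw":0.5},{"tx":0,"ty":0,"tz":-3,"roll":0,"jaw":0.5},{"tx":0,"ty":0,"tz":-4,"roll":0,"jaw":0.5}]'
python3 -m jog '[{"tx":0,"ty":0,"tz":-4,"roll":0,"jaw":0.5},{"tx":-2.5,"ty":0,"tz":-4,"roll":0,"jaw":0.5},{"tx":-2.5,"ty":0,"tz":-4,"roll":0,"jaw":0.5},{"tx":0,"ty":0,"tz":0,"roll":0,"jaw":0.5},{"tx":0,"ty":0,"tz":0,"roll":0,"jaw":0.5}]'
python3 - <<'E'
from h import *
np.set_printoptions(precision=4,suppress=True)
c=cap('wrist','w7.png');s=read_state();P=s['position'];print(P,s['tcp_rot'][:,0],s['opening'])
m=trace('wrist','drip_tray');p=m[0]['pixels'];ys,xs=np.nonzero(p);W=np.array([atz(c,(y,x),.02) for y,x in zip(ys,xs)])
print(cv2.minAreaRect(W[:,:2].astype(np.float32)*1000))
for t,z in [('cup_ring',.02),('mug_center',.02),('mug_handle',.085),('lid_tab',.3)]:
    L=landmark_of('wrist',t)
    if L: print(t,L[0]['point'],L[0]['p'],atz(c,L[0]['point'],z))
m=trace('wrist','white_mug');print(m[0]['bbox'])
E
```

```text
time_s: 11.1
position: [0.4294, -0.0172, 0.1738]
tcp_rot: [[0.733, 0.681, -0.004], [0.681, -0.733, 0.001], [-0.002, -0.004, -1.0]]
force: [0.6, -1.2, -0.6]
opening: 0.495
grasp_force: 0.0
time_s: 11.6
position: [0.3939, -0.0518, 0.2948]
tcp_rot: [[0.733, 0.68, 0.002], [0.68, -0.733, -0.001], [0.001, 0.002, -1.0]]
force: [-0.4, 0.3, -0.2]
opening: 0.502
grasp_force: 0.0
[ 0.3935 -0.0513  0.2937] [0.7329 0.6804 0.0001] 0.5002300392264537
((477.26629638671875, 2.8649978637695312), (108.85734558105469, 167.75143432617188), 1.7453721761703491)
mug_handle [137.6, 278.6] 0.98 [ 0.4272 -0.0185  0.085 ]
[234.9, 13.6, 92.2, 130.7]
```

View pics/w7.png

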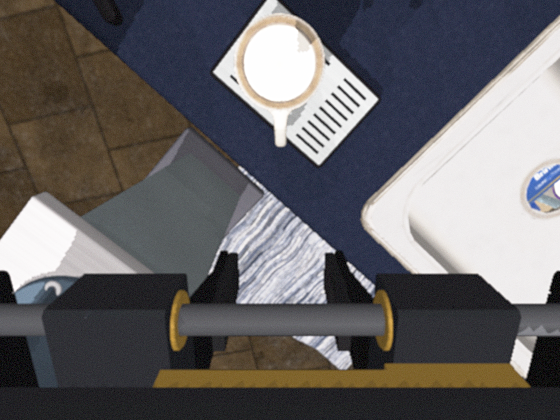

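The mug stands on the ring: the rim is centred at (281,61), the handle tip at (280,145), and the tray spans (213,70) to (378,98). A dark toe of the machine shows at (105,8). Next I measure the machine's mouth.

```bash
python3 - <<'E'
from h import *
np.set_printoptions(precision=4,suppress=True)
c=cap('wrist');print('rim',atz(c,(61.5,280.5),.121),'dir',atz(c,(145,280),.1)-atz(c,(61.5,280.5),.121))
E
python3 -m jog '[{"tx":3.1,"ty":-2.6,"tz":-1.1,"roll":0,"jaw":0.5},{"tx":3.1,"ty":-2.6,"tz":-1.1,"roll":0,"jaw":0.5},{"tx":3.1,"ty":-2.6,"tz":-1.1,"roll":0,"jaw":0.5},{"tx":3.1,"ty":-2.6,"tz":-1.1,"roll":0,"jaw":0.5},{"tx":3.1,"ty":-2.6,"tz":-1.1,"roll":0,"jaw":0.5},{"tx":0,"ty":0,"tz":0,"roll":0,"jaw":0.5},{"tx":0,"ty":0,"tz":0,"roll":0,"jaw":0.5}]'
python3 - <<'E'
from h import *
np.set_printoptions(precision=4,suppress=True)
c=cap('wrist','w8.png');s=read_state();P=s['position'];print(P,s['tcp_rot'][:,0],s['opening'])
for t,z in [('coffee_machine',0),('bay',0),('lid_hinge',.212),('lid_tab',.3),('brew_button_top',.215),('spout',.133),('drip_tray',0),('mug_center',.02)]:
    L=landmark_of('wrist',t)
    if L: print(t,L[0]['point'],L[0]['p'],atz(c,L[0]['point'],z))
E
```

```text
rim [0.4757 0.0262 0.121 ] dir [-0.0527 -0.0481 -0.021 ]
time_s: 12.7
position: [0.4186, 0.1499, 0.3486]
tcp_rot: [[0.73, 0.683, -0.001], [0.683, -0.73, -0.001], [-0.001, -0.0, -1.0]]
force: [-0.8, -0.3, 1.0]
opening: 0.498
grasp_force: 0.0
[0.4184 0.1491 0.3484] [ 0.7318  0.6816 -0.0018] 0.49829680183039554
lid_tab [45.0, 206.2] 0.7 [0.473  0.2515 0.3   ]
spout [43.1, 208.4] 0.57 [0.4694 0.2897 0.133 ]
```

View pics/w8.png

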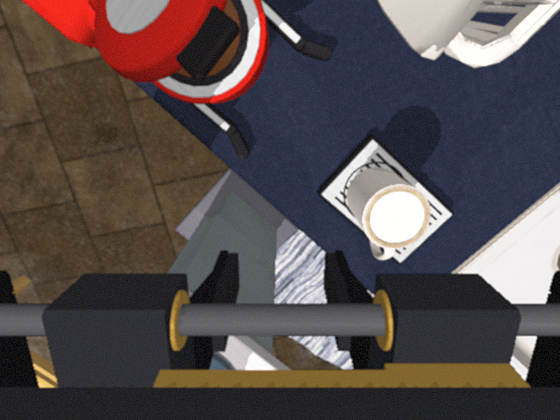

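The two toes end at about (243,155) on the robot's side and (325,53) on the far side. The lid tab is at (210,45), and the mug stands on the tray at (395,215).

```bash
python3 - <<'E'
from h import *
np.set_printoptions(precision=4,suppress=True)
c=cap('wrist')
for p in [(155,243),(53,325),(150,236),(158,247),(45,331),(60,321),(118,208),(40,297)]: print(p,atz(c,p,.022))
img=c['img'];cv2.imwrite('pics/w8c.png',cv2.resize(img[0:180,150:400],None,fx=3,fy=3)[:,:,::-1])
# head ellipse front and top cam checks
ct=cap('top')
for p in [(296,278),(244,280)]: print('top',p,atz(ct,p,.022))
E
```

```text
(155, 243) [0.3928 0.1936 0.022 ]
(53, 325) [0.5561 0.2018 0.022 ]
(150, 236) [0.3915 0.2048 0.022 ]
(158, 247) [0.3934 0.187  0.022 ]
(45, 331) [0.5674 0.2027 0.022 ]
(60, 321) [0.5471 0.1998 0.022 ]
(118, 208) [0.3982 0.2583 0.022 ]
(40, 297) [0.5432 0.237  0.022 ]
top (296, 278) [0.3992 0.2036 0.022 ]
top (244, 280) [0.5525 0.2127 0.022 ]
```

View pics/w8c.png

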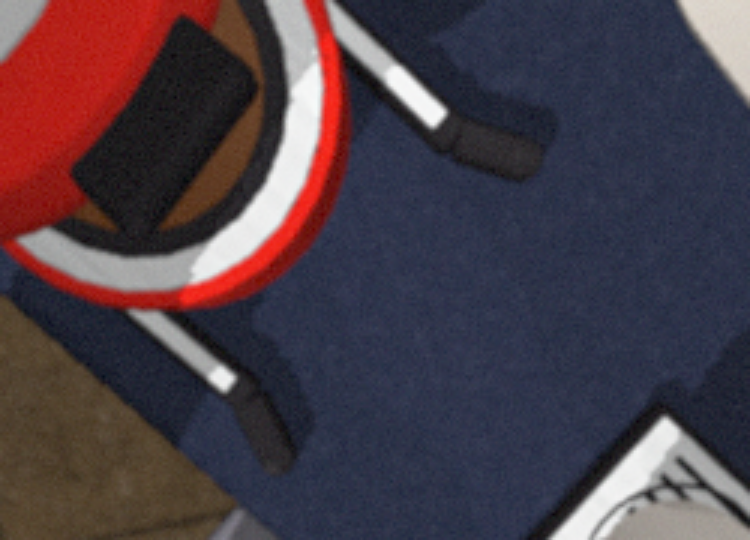

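The crop shows where the toes join the feet: at about crop (240,385), i.e. pixel (230,128), and crop (447,133), i.e. pixel (299,44).

```bash
python3 - <<'E'
from h import *
np.set_printoptions(precision=4,suppress=True)
c=cap('wrist');s=read_state();print(s['position'],s['time_s'])
a=atz(c,(128.3,230),.022);b=atz(c,(44.3,299),.022);l=atz(c,(157,245),.022);r=atz(c,(51,329),.022)
m=(a+b)/2;d=b-a;print(a,b,l,r,'mid',m,np.linalg.norm(d),'axis deg',np.degrees(np.arctan2(d[1],d[0]))+90, 'tipmid',(l+r)/2)
E
```

```text
[0.4189 0.1489 0.3491] 13.3
[0.4076 0.2292 0.022 ] [0.5414 0.2323 0.022 ] [0.3926 0.1901 0.022 ] [0.561  0.2001 0.022 ] mid [0.4745 0.2308 0.022 ] 0.13386005921229716 axis deg 91.32993941525312 tipmid [0.4768 0.1951 0.022 ]
```

```bash
python3 - <<'E'
from h import *
np.set_printoptions(precision=4,suppress=True)
c=cap('wrist');s=read_state();T=np.eye(4);T[:3,:3]=s['tcp_rot'];T[:3,3]=s['position'];X=np.linalg.inv(T)@c['M']
V={'w3':((.5592,-.1404,.3051),40.6),'w7':((.3935,-.0513,.2937),42.87),'w8':((.4184,.1491,.3484),42.97)}
for n,(P,a) in V.items():
    a=np.radians(a);R=np.array([[np.cos(a),np.sin(a),0],[np.sin(a),-np.cos(a),0],[0,0,-1]])
    T[:3,:3]=R;T[:3,3]=P;cc=dict(c,M=T@X)
    g=cv2.cvtColor(cv2.imread(f'pics/{n}.png'),cv2.COLOR_BGR2GRAY).astype(int)
    for row in {'w3':(100,140,180),'w7':(100,140,180),'w8':(200,215,230)}[n]:
        lo=230 if n=='w3' else 390 if n=='w7' else 470
        k=[j for j in range(lo,555) if g[row,j]>120]
        if k: print(n,row,k[0],g[row,k[0]-3:k[0]+8],atz(cc,(row,k[0]),0),atz(cc,(row,k[0]),.01)[:2])
ct=cap('top');g=cv2.cvtColor(ct['img'],cv2.COLOR_RGB2GRAY).astype(int)
for row in (250,270,290):
    k=[j for j in range(390,450) if g[row,j]>120][:1]
    for j in k: print('top',row,j,atz(ct,(row,j),0),atz(ct,(row,j),.01)[:2])
E
```

```text
w3 100 285 [ 41  49 110 193 230 239 247 251 252 252 252] [ 0.6245 -0.091   0.    ] [ 0.6245 -0.0909]
w3 140 327 [ 46  46  71 124 159 179 188 175 179 204 217] [ 0.6225 -0.1626  0.    ] [ 0.6225 -0.1609]
w3 180 292 [ 53  74 110 142 165 168 167 171 197 215 216] [ 0.5551 -0.163   0.    ] [ 0.5566 -0.1612]
w7 100 471 [ 48  49  78 123 158 176 191 195 189 189 209] [ 0.6068 -0.1611  0.    ] [ 0.6033 -0.1573]
w7 140 430 [ 47  74 114 154 173 177 175 169 164 188 224] [ 0.5435 -0.1617  0.    ] [ 0.5415 -0.1579]
w7 180 390 [ 78 123 160 179 182 169 160 176 209 225 221] [ 0.4765 -0.1633  0.    ] [ 0.4761 -0.1594]
w8 200 538 [ 61  71 111 139 161 180 185 187 193 190 207] [ 0.6311 -0.1636  0.    ] [ 0.628  -0.1561]
w8 215 520 [ 57  71 109 151 173 187 199 195 182 187 210] [ 0.5996 -0.1636 -0.    ] [ 0.5972 -0.1561]
w8 230 502 [ 46  78 109 148 173 190 201 193 182 185 222] [ 0.5673 -0.1636  0.    ] [ 0.5656 -0.1561]
top 250 406 [ 0.5768 -0.1673  0.    ] [ 0.5744 -0.1647]
top 270 405 [ 0.5156 -0.1655  0.    ] [ 0.5136 -0.1629]
top 290 405 [ 0.4561 -0.1668  0.    ] [ 0.4545 -0.1641]
```

```bash
python3 -m jog '[{"tx":-2.23,"ty":3.6,"tz":0,"roll":0,"jaw":0.85},{"tx":-2.23,"ty":3.6,"tz":0,"roll":0,"jaw":0.85},{"tx":-2.23,"ty":3.6,"tz":0,"roll":0,"jaw":0.85},{"tx":-2.23,"ty":3.6,"tz":0,"roll":0,"jaw":0.85},{"tx":-2.23,"ty":3.6,"tz":0,"roll":0,"jaw":0.85},{"tx":-2.23,"ty":3.6,"tz":0,"roll":0,"jaw":0.85},{"tx":-2.23,"ty":3.6,"tz":0,"roll":0,"jaw":0.85},{"tx":0,"ty":0,"tz":0,"roll":0.149,"jaw":0.85}]'
python3 -m jog '[{"tx":0,"ty":0,"tz":3,"roll":0.149,"jaw":0.85},{"tx":0,"ty":0,"tz":3,"roll":0.149,"jaw":0.85},{"tx":0,"ty":0,"tz":3,"roll":0.149,"jaw":0.85},{"tx":0,"ty":0,"tz":3,"roll":0.149,"jaw":0.85},{"tx":0,"ty":0,"tz":3,"roll":0,"jaw":0.85},{"tx":0,"ty":0,"tz":0,"roll":0,"jaw":0.85},{"tx":0,"ty":0,"tz":0,"roll":0,"jaw":0.85}]'
```

```text
time_s: 14.2
position: [0.4776, -0.147, 0.349]
tcp_rot: [[0.83, 0.558, 0.002], [0.558, -0.83, -0.003], [-0.0, 0.004, -1.0]]
force: [-0.7, 1.3, -0.1]
opening: 0.847
grasp_force: 0.0
time_s: 14.9
position: [0.4763, -0.1417, 0.1992]
tcp_rot: [[1.0, 0.004, -0.001], [0.004, -1.0, 0.0], [-0.001, -0.0, -1.0]]
force: [1.1, 0.3, 0.6]
opening: 0.85
grasp_force: 0.0
```

```bash
python3 -m jog '[{"tx":0,"ty":0.3,"tz":3.5,"roll":0,"jaw":0.85},{"tx":0,"ty":0,"tz":3.5,"roll":0,"jaw":0.85},{"tx":0,"ty":0,"tz":3.5,"roll":0,"jaw":0.85},{"tx":0,"ty":0,"tz":3.3,"roll":0,"jaw":0.85},{"tx":0,"ty":0,"tz":1.5,"roll":0,"jaw":0.85},{"tx":0,"ty":0,"tz":1.0,"roll":0,"jaw":0.85},{"tx":0,"ty":0,"tz":0.5,"roll":0,"jaw":0.85},{"tx":0,"ty":0,"tz":0,"roll":0,"jaw":0.85}]'
python3 - <<'E'
from h import *
cap('wrist','w9.png')
E
```

```text
time_s: 15.7
position: [0.477, -0.1452, 0.0317]
tcp_rot: [[1.0, 0.004, 0.002], [0.004, -1.0, -0.001], [0.002, 0.001, -1.0]]
force: [0.4, -0.3, -0.0]
opening: 0.848
grasp_force: 0.0
```

View pics/w9.png

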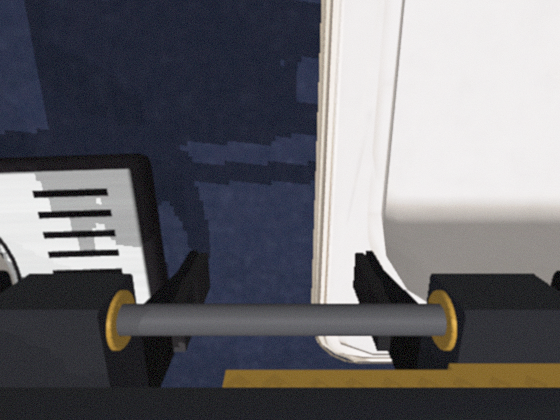

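The picture shows the tray's front end at (150,230), just left of the leading finger at (190,290). The trailing finger is clear above the sink rim and there is no contact force. I'll push gently.

```bash
python3 -m jog '[{"tx":0,"ty":-0.4,"tz":0,"roll":0,"jaw":0.85},{"tx":0,"ty":-0.4,"tz":0,"roll":0,"jaw":0.85},{"tx":0,"ty":-0.4,"tz":0,"roll":0,"jaw":0.85},{"tx":0,"ty":-0.5,"tz":0,"roll":0,"jaw":0.85},{"tx":0,"ty":-0.7,"tz":0,"roll":0,"jaw":0.85},{"tx":0,"ty":-0.8,"tz":0,"roll":0,"jaw":0.85},{"tx":0,"ty":-0.8,"tz":0,"roll":0,"jaw":0.85},{"tx":0,"ty":-0.5,"tz":0,"roll":0,"jaw":0.85}]'
python3 - <<'E'
from h import *
np.set_printoptions(precision=4,suppress=True)
c=cap('wrist');s=read_state();print(s['position'],s['force'],s['opening'])
m=trace('wrist','drip_tray');print(m[0]['bbox'] if m else 0)
for n in('side','top'):
    c=cap(n)
    for t,z in(('drip_tray',0),('mug_center',.02),('white_mug',.02),('cup_ring',.02)):
        L=landmark_of(n,t);print(n,t,[(round(l['p'],2),atz(c,l['point'],z)) for l in L[:1]])
    m=trace(n,'drip_tray')
    if m:
        ys,xs=np.nonzero(m[0]['pixels']);W=np.array([atz(c,(y,x),.02) for y,x in zip(ys,xs)]);print(n,cv2.minAreaRect(W[:,:2].astype(np.float32)*1000))
E
```

```text
time_s: 16.55
position: [0.4758, -0.0987, 0.031]
tcp_rot: [[1.0, 0.004, -0.0], [0.004, -1.0, 0.0], [-0.0, -0.0, -1.0]]
force: [0.5, -2.3, 0.6]
opening: 0.851
grasp_force: 1.0
[ 0.4755 -0.098   0.031 ] [0.3056 0.5534 0.0587] 0.8493994076216298
[0.0, 150.7, 197.8, 202.9]
side drip_tray [(0.66, array([0.4771, 0.0307, 0.    ]))]
side mug_center [(0.67, array([0.4852, 0.0661, 0.02  ]))]
side white_mug [(0.88, array([0.4563, 0.0525, 0.02  ]))]
side cup_ring [(0.9, array([0.4613, 0.054 , 0.02  ]))]
side ((450.65399169921875, 44.973140716552734), (176.51222229003906, 70.04608154296875), 84.51370239257812)
top drip_tray []
top mug_center [(0.94, array([0.4765, 0.0553, 0.02  ]))]
top white_mug [(0.83, array([0.4608, 0.0361, 0.02  ]))]
top cup_ring [(0.72, array([0.4682, 0.0535, 0.02  ]))]
top ((475.9815368652344, 95.43185424804688), (43.41805648803711, 111.07322692871094), 86.44959259033203)
```

```bash
cat > yaw.py <<'E'
from h import *
np.set_printoptions(precision=4,suppress=True)
c=cap('wrist');s=read_state();print(s['position'],s['force'],s['opening'],s['time_s'])
m=trace('wrist','drip_tray')
if m:
    p=m[0]['pixels'];R=[r for r in range(165,245,3) if p[r].any()]
    W=np.array([atz(c,(r,np.nonzero(p[r])[0].max()),.02) for r in R])
    a=np.polyfit(W[:,0],W[:,1],1);print('front edge y at x=.477',np.polyval(a,.477),'yaw deg',np.degrees(np.arctan(a[0])),'resid',np.std(W[:,1]-np.polyval(a,W[:,0])),'far corner x',atz(c,(m[0]['bbox'][1],100),.02)[0])
E
python3 yaw.py; python3 -m jog '[{"tx":0,"ty":-0.4,"tz":0,"roll":0,"jaw":0.85},{"tx":0,"ty":-0.7,"tz":0,"roll":0,"jaw":0.85},{"tx":0,"ty":-0.9,"tz":0,"roll":0,"jaw":0.85},{"tx":0,"ty":-0.9,"tz":0,"roll":0,"jaw":0.85},{"tx":0,"ty":-0.9,"tz":0,"roll":0,"jaw":0.85},{"tx":0,"ty":-0.9,"tz":0,"roll":0,"jaw":0.85},{"tx":0,"ty":-0.7,"tz":0,"roll":0,"jaw":0.85},{"tx":0,"ty":-0.4,"tz":0,"roll":0,"jaw":0.85}]'
python3 yaw.py
```

```text
[ 0.4759 -0.0998  0.031 ] [-0.3768 -0.4772  0.0146] 0.850446849882818 17.3
front edge y at x=.477 -0.05555623088805958 yaw deg -0.20758973013295803 resid 0.00016263408074681664 far corner x 0.5371179446291163
time_s: 18.15
position: [0.4756, -0.0407, 0.0311]
tcp_rot: [[1.0, 0.005, -0.0], [0.005, -1.0, 0.0], [-0.0, -0.0, -1.0]]
force: [0.1, -2.0, 0.6]
opening: 0.849
grasp_force: 0.9
[ 0.4753 -0.0404  0.031 ] [0.9528 0.1772 1.061 ] 0.8507809461483633 18.2
front edge y at x=.477 0.001224568800929804 yaw deg 0.7799558241492215 resid 0.0002528820764655778 far corner x 0.5366136711747047
```

```bash
python3 -m jog '[{"tx":0,"ty":-0.5,"tz":0,"roll":0,"jaw":0.85},{"tx":0,"ty":-0.9,"tz":0,"roll":0,"jaw":0.85},{"tx":0,"ty":-1,"tz":0,"roll":0,"jaw":0.85},{"tx":0,"ty":-1,"tz":0,"roll":0,"jaw":0.85},{"tx":0,"ty":-1,"tz":0,"roll":0,"jaw":0.85},{"tx":0,"ty":-0.9,"tz":0,"roll":0,"jaw":0.85},{"tx":0,"ty":-0.7,"tz":0,"roll":0,"jaw":0.85},{"tx":0,"ty":-0.4,"tz":0,"roll":0,"jaw":0.85}]'
python3 yaw.py
python3 - <<'E'
from h import *
np.set_printoptions(precision=4,suppress=True)
for n in('side','top'):
    c=cap(n)
    for t,z in(('mug_center',.02),('cup_ring',.02)):
        L=landmark_of(n,t);print(n,t,[(round(l['p'],2),atz(c,l['point'],z)) for l in L[:1]])
    m=trace(n,'white_mug');print(m[0]['bbox'] if m else 0)
E
```

```text
time_s: 19.05
position: [0.4753, 0.0232, 0.0311]
tcp_rot: [[1.0, 0.005, -0.0], [0.005, -1.0, 0.0], [-0.0, -0.0, -1.0]]
force: [0.8, -1.7, -0.4]
opening: 0.849
grasp_force: 0.9
[0.4752 0.0235 0.0311] [ 0.5793 -0.1881 -0.7205] 0.8506122103651946 19.1
front edge y at x=.477 0.06552642576946471 yaw deg 0.12335469727511607 resid 0.00017389282600285545 far corner x 0.5361207567079942
side mug_center [(0.64, array([0.4824, 0.1838, 0.02  ]))]
side cup_ring [(0.7, array([0.47  , 0.1763, 0.02  ]))]
0
top mug_center [(0.62, array([0.4734, 0.1761, 0.02  ]))]
top cup_ring [(0.82, array([0.4623, 0.1771, 0.02  ]))]
[278.7, 253.6, 7.0, 23.2]
```

```bash
python3 -m jog '[{"tx":0,"ty":-0.5,"tz":0,"roll":0,"jaw":0.85},{"tx":0,"ty":-0.8,"tz":0,"roll":0,"jaw":0.85},{"tx":0,"ty":-0.8,"tz":0,"roll":0,"jaw":0.85},{"tx":0,"ty":-0.8,"tz":0,"roll":0,"jaw":0.85},{"tx":0,"ty":-0.8,"tz":0,"roll":0,"jaw":0.85},{"tx":0,"ty":-0.8,"tz":0,"roll":0,"jaw":0.85},{"tx":0,"ty":-0.8,"tz":0,"roll":0,"jaw":0.85},{"tx":0,"ty":-0.4,"tz":0,"roll":0,"jaw":0.85}]'
python3 yaw.py
```

```text
time_s: 20.35
position: [0.4751, 0.0803, 0.0311]
tcp_rot: [[1.0, 0.005, -0.0], [0.005, -1.0, 0.0], [-0.0, -0.0, -1.0]]
force: [-0.3, -1.4, -0.1]
opening: 0.849
grasp_force: 0.9
[0.475  0.0806 0.0311] [-0.3988  0.2344  0.1794] 0.8509583891836251 20.4
front edge y at x=.477 0.1225392870343543 yaw deg 0.22881596740858265 resid 0.00012586543890054632 far corner x 0.5360829346079539
```

Free so far. I'll make the last ~6 cm slower.

```bash
python3 -m jog '[{"tx":0,"ty":-0.5,"tz":0,"roll":0,"jaw":0.85},{"tx":0,"ty":-0.7,"tz":0,"roll":0,"jaw":0.85},{"tx":0,"ty":-0.7,"tz":0,"roll":0,"jaw":0.85},{"tx":0,"ty":-0.7,"tz":0,"roll":0,"jaw":0.85},{"tx":0,"ty":-0.7,"tz":0,"roll":0,"jaw":0.85},{"tx":0,"ty":-0.6,"tz":0,"roll":0,"jaw":0.85},{"tx":0,"ty":-0.4,"tz":0,"roll":0,"jaw":0.85},{"tx":0,"ty":-0.3,"tz":0,"roll":0,"jaw":0.85}]'
python3 yaw.py
```

```text
time_s: 21.25
position: [0.475, 0.1258, 0.031]
tcp_rot: [[1.0, 0.004, -0.0], [0.004, -1.0, -0.0], [-0.0, 0.0, -1.0]]
force: [-0.1, -2.0, 0.1]
opening: 0.851
grasp_force: 1.0
[0.4751 0.1261 0.0311] [0.7288 1.5107 0.5479] 0.850618613123103 21.3
front edge y at x=.477 0.16822385230325365 yaw deg 0.375392389428383 resid 0.00020598131437393166 far corner x 0.5348248179597087
```

```bash
python3 -m jog '[{"tx":0,"ty":-0.2,"tz":0,"roll":0,"jaw":0.85},{"tx":0,"ty":-0.2,"tz":0,"roll":0,"jaw":0.85},{"tx":0,"ty":-0.2,"tz":0,"roll":0,"jaw":0.85},{"tx":0,"ty":0,"tz":0,"roll":0,"jaw":0.85}]'
```

```text
time_s: 21.75
position: [0.4774, 0.1297, 0.0312]
tcp_rot: [[1.0, 0.005, 0.004], [0.005, -1.0, -0.002], [0.004, 0.002, -1.0]]
force: [2.4, -10.2, -2.2]
opening: 0.851
grasp_force: 5.3
```

```bash
python3 yaw.py; python3 -m jog '[{"tx":0,"ty":-0.2,"tz":0,"roll":0,"jaw":0.85},{"tx":0,"ty":-0.2,"tz":0,"roll":0,"jaw":0.85},{"tx":0,"ty":0,"tz":0,"roll":0,"jaw":0.85}]'; python3 yaw.py
```

```text
[0.4774 0.1296 0.0312] [  2.4179 -10.6405  -1.4622] 0.8487783619100806 21.8
front edge y at x=.477 0.1716508895117863 yaw deg 2.0481516631623204 resid 0.00013439920175612046 far corner x 0.5374484240501289
time_s: 22.15
position: [0.4776, 0.1302, 0.0314]
tcp_rot: [[1.0, 0.009, 0.004], [0.009, -1.0, -0.007], [0.003, 0.007, -1.0]]
force: [2.8, -29.2, -0.6]
opening: 0.846
grasp_force: 14.5
[0.4776 0.1302 0.0314] [  1.8816 -28.2108   0.9604] 0.8486038061615591 22.2
```

The tray is home: it reads 29 N without advancing, and the front edge sits square at y≈0.172. Backing off and rising.

```bash
python3 -m jog '[{"tx":0,"ty":2.5,"tz":0,"roll":0,"jaw":0.85},{"tx":0,"ty":3,"tz":0,"roll":0,"jaw":0.85},{"tx":0,"ty":1,"tz":-4,"roll":0,"jaw":0.6},{"tx":0,"ty":0,"tz":-4.8,"roll":0,"jaw":0.3},{"tx":0,"ty":0,"tz":-4.8,"roll":0,"jaw":0},{"tx":0,"ty":0,"tz":-4.8,"roll":0,"jaw":0},{"tx":0,"ty":0,"tz":-4.8,"roll":0,"jaw":0},{"tx":0,"ty":0,"tz":-4.8,"roll":0,"jaw":0}]'
python3 -m jog '[{"tx":0,"ty":0,"tz":-4.8,"roll":0,"jaw":0},{"tx":0,"ty":0,"tz":0,"roll":0,"jaw":0},{"tx":0,"ty":0,"tz":0,"roll":0,"jaw":0}]'
python3 - <<'E'
from h import *
np.set_printoptions(precision=4,suppress=True)
Z={'lid_tab':.3,'lid_hinge':.212,'brew_button_top':.218,'drip_tray':0,'mug_center':.02,'cup_ring':.02,'spout':.133,'mug_handle':.085}
rs={}
for n in('side','top','wrist'):
    c=cap(n,n+'10.png')
    for t in Z:
        L=landmark_of(n,t)
        if L and L[0]['p']>.45: print(n,t,np.round(L[0]['point']),round(L[0]['p'],2),atz(c,L[0]['point'],Z[t])); rs.setdefault(t,[]).append(ray(c,L[0]['point']))
for t in rs:
    if len(rs[t])>1: print(t,*tri(rs[t]))
E
```

```text
time_s: 23.05
position: [0.4746, 0.0706, 0.3132]
tcp_rot: [[1.0, 0.003, 0.0], [0.003, -1.0, 0.001], [0.0, -0.001, -1.0]]
force: [0.6, 0.9, 0.1]
opening: 0.384
grasp_force: 0.0
time_s: 23.35
position: [0.4754, 0.0705, 0.3601]
tcp_rot: [[1.0, 0.004, 0.003], [0.004, -1.0, 0.0], [0.003, -0.0, -1.0]]
force: [-0.4, -0.2, -0.6]
opening: 0.11
grasp_force: 0.0
side lid_tab [190. 318.] 0.94 [0.4669 0.2593 0.3   ]
side lid_hinge [231. 302.] 0.95 [0.4683 0.3359 0.212 ]
side brew_button_top [242. 287.] 0.51 [0.4747 0.3992 0.218 ]
side drip_tray [271. 309.] 0.58 [0.4722 0.2663 0.    ]
side mug_handle [245. 328.] 0.51 [0.4399 0.2197 0.085 ]
top lid_tab [253. 261.] 0.67 [0.4634 0.2522 0.3   ]
top lid_hinge [227. 166.] 0.55 [0.5255 0.5096 0.212 ]
top brew_button_top [252. 206.] 0.58 [0.4694 0.3948 0.218 ]
top mug_center [273. 254.] 0.57 [0.4593 0.2792 0.02  ]
top cup_ring [269. 254.] 0.56 [0.4709 0.2811 0.02  ]
top mug_handle [279. 267.] 0.47 [0.4347 0.2382 0.085 ]
wrist drip_tray [156. 148.] 0.91 [0.4797 0.2601 0.    ]
wrist mug_handle [206. 146.] 0.78 [0.4304 0.2377 0.085 ]
lid_tab [0.467  0.2533 0.2951] 0.002654196622702117
lid_hinge [0.4489 0.4624 0.3396] 0.04575786598771105
brew_button_top [0.473  0.3963 0.2152] 0.003110653742827604
drip_tray [ 0.4769  0.2616 -0.0063] 0.002044812154425912
mug_handle [0.4335 0.2348 0.0981] 0.003020121507497166
```

```bash
python3 -m jog '[{"tx":-0.1,"ty":-4.5,"tz":0,"roll":0,"jaw":0},{"tx":-0.1,"ty":-4.9,"tz":0,"roll":0,"jaw":0},{"tx":-0.1,"ty":-4.9,"tz":0,"roll":0,"jaw":0},{"tx":0,"ty":-4.5,"tz":0,"roll":0,"jaw":0},{"tx":0,"ty":-1,"tz":0.5,"roll":0,"jaw":0},{"tx":0,"ty":0,"tz":1,"roll":0,"jaw":0},{"tx":0,"ty":0,"tz":1,"roll":0,"jaw":0},{"tx":0,"ty":0,"tz":0,"roll":0,"jaw":0}]'
```

```text
time_s: 25.5
position: [0.4705, 0.2665, 0.3318]
tcp_rot: [[1.0, 0.002, -0.005], [0.002, -1.0, -0.002], [-0.005, 0.002, -1.0]]
force: [-0.9, -0.3, 0.5]
opening: 0.004
grasp_force: 0.0
```

```bash
python3 -m jog '[{"tx":0,"ty":0,"tz":0.7,"roll":0,"jaw":0},{"tx":0,"ty":0,"tz":0.7,"roll":0,"jaw":0},{"tx":0,"ty":0,"tz":0,"roll":0,"jaw":0}]'; python3 -m jog '[{"tx":0,"ty":0.4,"tz":0.6,"roll":0,"jaw":0},{"tx":0,"ty":0.4,"tz":0.6,"roll":0,"jaw":0},{"tx":0,"ty":0,"tz":0,"roll":0,"jaw":0}]'
```

```text
time_s: 25.8
position: [0.4711, 0.2674, 0.319]
tcp_rot: [[1.0, 0.003, -0.002], [0.003, -1.0, -0.001], [-0.002, 0.001, -1.0]]
force: [-0.1, 0.2, -0.4]
opening: 0.005
grasp_force: 0.0
time_s: 26.1
position: [0.4712, 0.2596, 0.3072]
tcp_rot: [[1.0, 0.003, -0.002], [0.003, -1.0, -0.001], [-0.002, 0.001, -1.0]]
force: [-0.6, 0.4, 0.4]
opening: 0.007
grasp_force: 0.0
```

```bash
python3 -m jog '[{"tx":0,"ty":0,"tz":0.5,"roll":0,"jaw":0},{"tx":0,"ty":0,"tz":0.5,"roll":0,"jaw":0}]'; python3 -m jog '[{"tx":0,"ty":0.3,"tz":0.5,"roll":0,"jaw":0},{"tx":0,"ty":0.3,"tz":0.5,"roll":0,"jaw":0}]'
python3 - <<'E'
from h import *
rs=[]
for n in('side','top'):
    c=cap(n);L=landmark_of(n,'lid_tab')
    if L: print(n,L[0]['point'],L[0]['p']);rs.append(ray(c,L[0]['point']))
if len(rs)>1: print(tri(rs))
E
```

```text
time_s: 26.3
position: [0.4719, 0.2603, 0.2981]
tcp_rot: [[1.0, 0.004, 0.001], [0.004, -1.0, 0.0], [0.001, -0.0, -1.0]]
force: [-0.2, -1.2, 2.5]
opening: 0.007
grasp_force: 1.1
time_s: 26.5
position: [0.4718, 0.2541, 0.2878]
tcp_rot: [[1.0, 0.004, 0.001], [0.004, -1.0, -0.0], [0.001, 0.0, -1.0]]
force: [0.8, -0.7, 1.4]
opening: 0.004
grasp_force: 0.7
side [197.1, 318.4] 0.95
top [254.1, 268.4] 0.46
(array([0.47353299, 0.23655807, 0.25698381]), np.float64(0.0025779226140350093))
```

```bash
python3 -m jog '[{"tx":0,"ty":0.4,"tz":0.8,"roll":0,"jaw":0},{"tx":0,"ty":0.4,"tz":0.8,"roll":0,"jaw":0},{"tx":0,"ty":0.3,"tz":0.8,"roll":0,"jaw":0},{"tx":0,"ty":0.3,"tz":0.8,"roll":0,"jaw":0}]';  python3 -m jog '[{"tx":0,"ty":0.1,"tz":0.5,"roll":0,"jaw":0},{"tx":0,"ty":0,"tz":0.5,"roll":0,"jaw":0},{"tx":0,"ty":0,"tz":0,"roll":0,"jaw":0}]'
```

```text
time_s: 27.1
position: [0.4716, 0.24, 0.2552]
tcp_rot: [[1.0, 0.003, -0.0], [0.003, -1.0, 0.0], [-0.0, -0.0, -1.0]]
force: [0.0, 0.0, 0.2]
opening: 0.006
grasp_force: 0.3
time_s: 27.4
position: [0.4715, 0.2387, 0.2477]
tcp_rot: [[1.0, 0.004, -0.0], [0.004, -1.0, -0.001], [-0.0, 0.001, -1.0]]
force: [-2.7, -2.9, 12.3]
opening: 0.004
grasp_force: 6.0
```

```bash
python3 -m jog '[{"tx":0,"ty":0,"tz":0.3,"roll":0,"jaw":0},{"tx":0,"ty":0,"tz":0.3,"roll":0,"jaw":0},{"tx":0,"ty":0,"tz":0,"roll":0,"jaw":0}]'
python3 - <<'E'
from h import *
rs=[]
for n in('side','top'):
    c=cap(n);L=landmark_of(n,'lid_tab')
    if L: print(n,L[0]['point'],L[0]['p'],atz(c,L[0]['point'],.215));rs.append(ray(c,L[0]['point']))
if len(rs)>1: print(tri(rs))
E
```

```text
time_s: 27.7
position: [0.4717, 0.2387, 0.2466]
tcp_rot: [[1.0, 0.005, 0.003], [0.005, -1.0, -0.001], [0.003, 0.001, -1.0]]
force: [-11.4, -6.4, 39.1]
opening: 0.003
grasp_force: 19.9
side [204.9, 320.9] 0.67 [0.47726829 0.21481811 0.215     ]
```

The lid is firm at 39 N, and the tab is at the height and radius it should have when shut. I'll rise, check it, and go to the button.

```bash
python3 -m jog '[{"tx":0,"ty":0,"tz":-2,"roll":0,"jaw":0},{"tx":0,"ty":2,"tz":-4,"roll":0,"jaw":0},{"tx":0,"ty":4,"tz":-2,"roll":0,"jaw":0},{"tx":0,"ty":4,"tz":-1,"roll":0,"jaw":0},{"tx":0,"ty":4,"tz":0,"roll":0,"jaw":0},{"tx":0,"ty":0,"tz":0,"roll":0,"jaw":0},{"tx":0,"ty":0,"tz":0,"roll":0,"jaw":0}]'
python3 - <<'E'
from h import *
np.set_printoptions(precision=4,suppress=True)
Z={'lid_tab':.218,'lid_hinge':.212,'brew_button_top':.215,'drip_tray':0,'mug_handle':.085}
rs={}
print(read_state()['position'])
for n in('side','top','wrist'):
    c=cap(n,n+'11.png')
    for t in Z:
        L=landmark_of(n,t)
        if L and L[0]['p']>.4: print(n,t,np.round(L[0]['point']),round(L[0]['p'],2),atz(c,L[0]['point'],Z[t])); rs.setdefault(t,[]).append(ray(c,L[0]['point']))
for t in rs:
    if len(rs[t])>1: print(t,*tri(rs[t]))
# dark button blob in top/wrist
for n,win in(('top',(235,275,190,225)),('side',(225,255,275,300))):
    g=cv2.cvtColor(cv2.imread(f'pics/{n}11.png'),cv2.COLOR_BGR2GRAY);r0,r1,k0,k1=win;m=(g[r0:r1,k0:k1]<50).astype(np.uint8)
    q,l,st,ce=cv2.connectedComponentsWithStats(m);print(n,[(st[i],ce[i]+[k0,r0]) for i in range(1,q) if st[i,4]>15])
E
```

```text
time_s: 28.6
position: [0.472, 0.0989, 0.3298]
tcp_rot: [[1.0, 0.001, -0.001], [0.001, -1.0, 0.001], [-0.001, -0.001, -1.0]]
force: [-0.0, 0.8, 1.3]
opening: 0.005
grasp_force: 0.0
[0.472  0.0989 0.3298]
side lid_tab [206. 322.] 0.92 [0.4709 0.2211 0.218 ]
side lid_hinge [231. 302.] 0.72 [0.4672 0.3352 0.212 ]
side brew_button_top [240. 289.] 0.42 [0.4758 0.3914 0.215 ]
side drip_tray [270. 310.] 0.7 [0.4714 0.2623 0.    ]
side mug_handle [246. 329.] 0.43 [0.4354 0.2239 0.085 ]
top lid_tab [260. 276.] 0.92 [0.4664 0.2153 0.218 ]
top lid_hinge [257. 229.] 0.82 [0.4627 0.3367 0.212 ]
top brew_button_top [257. 275.] 0.6 [0.4748 0.2199 0.215 ]
top drip_tray [267. 263.] 0.65 [0.4831 0.2578 0.    ]
top mug_handle [279. 271.] 0.57 [0.4354 0.2282 0.085 ]
wrist lid_tab [211. 119.] 0.92 [0.4734 0.2232 0.218 ]
wrist drip_tray [157. 159.] 0.78 [0.4795 0.2644 0.    ]
wrist mug_handle [210. 160.] 0.66 [0.4314 0.2402 0.085 ]
lid_tab [0.4705 0.2195 0.2171] 0.005746902720463338
lid_hinge [0.4641 0.3371 0.214 ] 0.001862311859253777
brew_button_top [0.5347 0.2329 0.0541] 0.029098540862691688
drip_tray [ 0.4784  0.2607 -0.001 ] 0.0061026860614640886
mug_handle [0.4335 0.2322 0.0945] 0.0044364151416898204
top [(array([ 0,  0,  5, 36, 95], dtype=int32), array([191.1158, 247.7158])), (array([13, 13,  8,  9, 54], dtype=int32), array([206.5741, 252.2037]))]
side [(array([ 3,  0,  9,  5, 26], dtype=int32), array([282.3077, 226.6538])), (array([11, 11, 10,  9, 69], dtype=int32), array([290.3478, 240.2899]))]
```

```bash
python3 -m jog '[{"tx":0,"ty":-4.9,"tz":0,"roll":0,"jaw":0},{"tx":0,"ty":-4.9,"tz":0,"roll":0,"jaw":0},{"tx":0,"ty":-4.9,"tz":0,"roll":0,"jaw":0},{"tx":0,"ty":-4.9,"tz":0,"roll":0,"jaw":0},{"tx":0,"ty":-4.9,"tz":0,"roll":0,"jaw":0},{"tx":0,"ty":-4.9,"tz":0,"roll":0,"jaw":0},{"tx":0,"ty":0,"tz":0,"roll":0,"jaw":0},{"tx":0,"ty":0,"tz":0,"roll":0,"jaw":0}]'
python3 -m jog '[{"tx":0,"ty":0,"tz":3,"roll":0,"jaw":0},{"tx":0,"ty":0,"tz":3,"roll":0,"jaw":0},{"tx":0,"ty":0,"tz":1.5,"roll":0,"jaw":0},{"tx":0,"ty":0,"tz":0,"roll":0,"jaw":0}]'
python3 - <<'E'
from h import *
np.set_printoptions(precision=4,suppress=True)
ct=cap('top');cs=cap('side');print(tri([ray(ct,(252.2,206.6)),ray(cs,(240.3,290.3))]))
E
```

```text
time_s: 30.3
position: [0.4705, 0.394, 0.3294]
tcp_rot: [[1.0, 0.006, -0.001], [0.006, -1.0, -0.001], [-0.001, 0.001, -1.0]]
force: [-0.2, -1.1, -0.6]
opening: 0.004
grasp_force: 0.0
time_s: 30.7
position: [0.4699, 0.3905, 0.2525]
tcp_rot: [[1.0, 0.002, -0.006], [0.002, -1.0, -0.004], [-0.006, 0.004, -1.0]]
force: [-0.7, 0.2, 0.5]
opening: 0.004
grasp_force: 0.0
(array([0.4686, 0.3935, 0.2204]), np.float64(0.0008720163891874357))
```

```bash
python3 -m jog '[{"tx":0,"ty":0,"tz":0.6,"roll":0,"jaw":0},{"tx":0,"ty":0,"tz":0.5,"roll":0,"jaw":0},{"tx":0,"ty":0,"tz":0,"roll":0,"jaw":0}]'; python3 -m jog '[{"tx":0,"ty":0,"tz":0.3,"roll":0,"jaw":0},{"tx":0,"ty":0,"tz":0.3,"roll":0,"jaw":0},{"tx":0,"ty":0,"tz":0,"roll":0,"jaw":0}]'
```

```text
time_s: 31.1
position: [0.4717, 0.3932, 0.2444]
tcp_rot: [[1.0, 0.004, 0.002], [0.004, -1.0, 0.0], [0.002, -0.0, -1.0]]
force: [0.6, -1.1, 1.9]
opening: 0.004
grasp_force: 1.0
time_s: 31.4
position: [0.4718, 0.3934, 0.2403]
tcp_rot: [[1.0, 0.004, 0.003], [0.004, -1.0, 0.0], [0.003, -0.0, -1.0]]
force: [-1.4, -2.7, 11.5]
opening: 0.007
grasp_force: 5.4
```

```bash
python3 -m jog '[{"tx":0,"ty":0,"tz":0.3,"roll":0,"jaw":0},{"tx":0,"ty":0,"tz":0,"roll":0,"jaw":0},{"tx":0,"ty":0,"tz":0,"roll":0,"jaw":0}]'; python3 -m jog '[{"tx":0,"ty":0,"tz":-1,"roll":0,"jaw":0},{"tx":0,"ty":0,"tz":-4,"roll":0,"jaw":0},{"tx":0,"ty":0,"tz":-4.5,"roll":0,"jaw":0},{"tx":0,"ty":4,"tz":-1,"roll":0,"jaw":0},{"tx":0,"ty":4.9,"tz":0,"roll":0,"jaw":0},{"tx":0,"ty":4.9,"tz":0,"roll":0,"jaw":0},{"tx":0,"ty":4.9,"tz":0,"roll":0,"jaw":0},{"tx":0,"ty":4.9,"tz":0,"roll":0,"jaw":0}]'
python3 - <<'E'
from h import *
np.set_printoptions(precision=4,suppress=True)
Z={'lid_tab':.218,'drip_tray':0,'mug_handle':.085,'striped_mug':0,'pepper_mill':0,'glass_jar':0,'spice_jar':0,'mug_center':.02}
for n in('side','top','wrist'):
    c=cap(n)
    for t in Z:
        L=landmark_of(n,t)
        if L and L[0]['p']>.4: print(n,t,np.round(L[0]['point']),round(L[0]['p'],2),atz(c,L[0]['point'],Z[t]))
E
```

```text
time_s: 31.7
position: [0.4718, 0.3934, 0.24]
tcp_rot: [[1.0, 0.004, 0.004], [0.004, -1.0, 0.001], [0.004, -0.001, -1.0]]
force: [-4.6, -4.2, 21.7]
opening: 0.001
grasp_force: 11.0
time_s: 32.5
position: [0.4712, 0.1559, 0.3398]
tcp_rot: [[1.0, 0.005, -0.001], [0.005, -1.0, 0.0], [-0.001, -0.0, -1.0]]
force: [1.6, -0.1, -0.8]
opening: 0.005
grasp_force: 0.0
side lid_tab [207. 320.] 0.55 [0.4752 0.2272 0.218 ]
side drip_tray [272. 309.] 0.69 [0.4714 0.2702 0.    ]
side mug_handle [248. 328.] 0.67 [0.4343 0.2309 0.085 ]
side striped_mug [184. 280.] 0.75 [ 0.7798 -0.0558  0.    ]
side pepper_mill [299. 214.] 0.96 [0.6431 0.5077 0.    ]
side glass_jar [346. 244.] 0.9 [0.4818 0.5923 0.    ]
side spice_jar [321. 224.] 0.61 [0.5737 0.5556 0.    ]
side mug_center [348. 242.] 0.45 [0.4722 0.6125 0.02  ]
top lid_tab [255. 276.] 0.74 [0.4792 0.2188 0.218 ]
top drip_tray [270. 266.] 0.98 [0.4759 0.2481 0.    ]
top mug_handle [282. 268.] 0.7 [0.4287 0.2339 0.085 ]
top striped_mug [180. 379.] 0.59 [ 0.7943 -0.0769  0.    ]
top pepper_mill [209. 188.] 0.89 [ 0.6394  0.5061 -0.    ]
top glass_jar [250. 206.] 0.74 [0.516  0.4333 0.    ]
top spice_jar [227. 170.] 0.86 [0.5778 0.5533 0.    ]
top mug_center [268. 255.] 0.69 [0.4753 0.2792 0.02  ]
wrist lid_tab [206. 202.] 0.85 [0.4749 0.2203 0.218 ]
wrist drip_tray [160. 205.] 0.95 [0.4737 0.263  0.    ]
wrist mug_handle [211. 212.] 0.73 [0.428  0.2393 0.085 ]
wrist spice_jar [209.  52.] 0.45 [0.4018 0.4874 0.    ]
```

```bash
python3 -c "
from rig import *
print(hand_in())"
```

```text
the job is handed in; nothing more can be done
None
```

I handed the job in at about 34 s: the mug is on the tray's ring, the tray is home, the lid is shut and the brew button was pressed to its stop. I viewed 12 pictures, crops included, which is over the limit of 10.

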